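# Repack the seed-count kit caddy

### The arm

A 7-joint arm with a two-finger parallel gripper is mounted at the origin on the work surface; the furniture and walls round the work are solid. World frame = base frame: x ahead of the robot, y to its left, z up, the work surface at z = 0. Lengths are in m, angles in degrees, forces in N, time in s.
With the tool pointing down it reaches from about 0.4 to 0.925 m from the base axis. Payload 4.1 kg.
Tool frame: the origin (TCP) lies between the finger pads; the fingertips stand 14 mm ahead of it and the grasp point (between the pads) lies 5 mm behind it; z points along the fingers, y is the line along which they close (so a half turn about z gives the same grasp; the last joint's range is limited). The gripper opens to 85 mm and grips with 20 to 120 N. Pads are 22 mm wide; open, the fingers measure 114 mm over their backs; the gripper's body (76 mm by 85 mm) begins 54 mm behind the grasp point. The pads swing forward as they close: fully open they stand 13 mm farther back than shut.
Start: joints at [-72.479, 22.827, 2.584, 88.041, -1.071, 69.15, -2.905], TCP at [0.256, 0.598, 0.245] pointing down, gripper open.
Joint ranges: [-161.44, 161.44], [-28.35, 127.94], [-78.24, 83.42], [0, 140.83], [-78.03, 258.03], [13.02, 114.36], [-168.23, 168.23]. Speed limits (degrees/s): [147.25, 147.25, 180, 180, 180, 180, 180].

### API

Orientations are given as a 3x3 rotation matrix whose columns are the frame's x, y, z axes.
In Python, from workcell import manip gives the robot as it stands.
- The arm moves only by the tool arm_command, never from a script. Its argument "plan" is a list of rows, each a list of 7 numbers: the finger opening in m, from 0 to 0.0854, then the shift along the world's x, y, z in m, then the turn, a rotation vector about the world's x, y, z in rad. A call has 1 to 5 rows; each row is the pose to reach, as a shift and turn from the pose commanded when the call began; what a row does not reach only later rows make up. A row lasts 1/12 s, in which the tool goes at most 41.7 mm and 7.16 degrees, less where a joint would pass 70% of its speed; a pose out of reach is approached as far as the arm can. A call with a gripper value outside its range is refused whole. The fingers move at their own pace and stop on an object; "squeeze" is the grip in N (left out, the last holds). Time passes only in rows, so rows that repeat a pose let the fingers close. It gives the time, the measured TCP pose, the force, the opening and the grip force at its end, in the units of the state.
- manip.get_obs(): the state, without advancing time (a new reading comes with each control period).
- manip.read_camera(name): name is "scene" or "top"; returns a dict with "color" (480x640x3 uint8, red, green, blue), "fx", "fy", "cx", "cy" (pixels), "position" and "orientation" of the camera in the world. Camera axes: x right, y up, looking along -z (the intrinsics and any distortion apply to the point x, -y, -z); pixel columns grow to the right and rows downward; lengths in m; the calibration is good to about 2 mm. A picture is of the moment at which its call begins. There is no depth.
- manip.job_done(): hands the job in; it is judged then, once.
The state is a dict: "time_s": time; "qpos": joint angles; "qd": joint speeds; "effort": joint torques, N m; "tcp_pos": TCP position; "tcp_rot": TCP orientation; "wrist_force": force on the tool from outside, world axes, zero at the start; "torque": the same for the moment, N m; "opening": finger opening in m; "gripper_force": force on a finger pad.
Only numpy, scipy, OpenCV 4.12 (cv2) and the standard library are available. Lean on these libraries where they do the work, as an engineer would, in place of code of your own. Each camera call takes 0.05 s, during which the arm holds its last target. There are 200 camera calls.

### The job

Put the seed-count kit back into its caddy, each thing in the compartment made for it: the covered glass dish flat in the wide low ring, the short dropper bottle upright in the wider round cup, the small capped vial upright in the narrow round cup, and the folding loupe flat in the square recess. The tall dropper bottle and the large vial do not belong to the kit: leave them standing where they are. Set everything down gently, do not let it fall, and leave it released and at rest.

Things in the scene. Friction and masses are not known exactly. Their poses are not given: they have to be found in the camera images.
- seed_dish: Round flat glass dish with its overlapping cover on and loose seeds seen through it: 61 mm in diameter, 14 mm high; dish and cover are one rigid piece here, and the cover (60 mm across) spans heights 4 to 14 mm. About 30 g. Origin: centre of the underside, z up. Any yaw.
- dropper_bottle: SHORT amber dropper bottle, 72 mm high: body 29 mm in diameter up to 46 mm, above it the black cap and bulb, 18 mm wide, to the top. About 65 g. Stands upright; origin: centre of the underside, z up.
- sample_vial: SMALL clear sample vial with a white snap cap, 50 mm high: body 16 mm in diameter, cap 18 mm wide and 9 mm tall at the top. About 23 g. Stands upright; origin: centre of the underside, z up.
- loupe: Folded pocket loupe lying flat: two rounded light plates, one at the bottom and one at the top, with the dark lens barrel between them. 26 mm (its x) by 34 mm (its y), 16 mm high. About 45 g. The plates are 2 mm thick and reach 13 mm to either side in x, the barrel 12 mm. Origin: centre of the underside, z up.
- big_bottle: LOOK-ALIKE, to be left standing: TALL amber dropper bottle, 88 mm high, body 33 mm in diameter. Origin: centre of the underside, z up.
- big_vial: LOOK-ALIKE, to be left standing: LARGE clear vial with a white cap, 76 mm high, body 25 mm and cap 28 mm in diameter. Origin: centre of the underside, z up.
- dish_rest: Caddy compartment (fixed) for the glass dish: grey plate 80 mm square, 4 mm thick, with a wide low ring on it, 76 mm inside, 80 mm outside, 4 mm high. Four such plates lie two by two, 82 mm pitch, any order, in a wooden tray 176 mm square with a rim 9 mm above the desk. Origin: centre of the plate's underside, 3 mm above the desk; x, y along its edges; things rest on its top, 4 mm above the origin.
- bottle_cup: Caddy compartment for the short dropper bottle (80 mm plate as for dish_rest) with the WIDER round cup: 44 mm inside, 50 mm outside, its rim 12 mm above the plate. Origin: centre of the plate's underside; z up; the bottle stands on the plate's top, 4 mm above the origin.
- vial_cup: Caddy compartment for the small vial (80 mm plate as for dish_rest) with the NARROW round cup: 32 mm inside, 38 mm outside, its rim 18 mm above the plate. Origin: centre of the plate's underside; z up; the vial stands on the plate's top, 4 mm above the origin.
- square_recess: Caddy compartment for the loupe (80 mm plate as dish_rest): four low corner angles, 6 mm high, bound a square recess 50 mm wide inside, 56 mm outside; each side is open for 34 mm in its middle, where fingers can reach down to the plate. Origin: centre of the plate's underside; x, y along the recess's sides; the loupe lies on the plate's top, 4 mm above the origin, either way round.
Not all that is in view belongs to the job. What is shaped like the loupe but blue or turquoise is not meant.

How it is judged (in metres and radians):
At the end, for the whole second after the job is handed in: Each kit thing is on the plate of its own holder (height within 3 mm, tilt under 0.1 rad, centre within 11 mm for dish, bottle and vial, 17 mm loupe), released and at rest; tall bottle and large vial stand within 30 mm of their start (horizontal distance between seed_dish and dish_rest below 0.011 m and z of seed_dish in the frame of dish_rest between 0.001 and 0.007 m and angle between each of seed_dish, dropper_bottle, sample_vial, loupe's own z axis and vertical below 0.1 rad and linear speed of each of seed_dish, dropper_bottle, sample_vial, loupe, big_bottle, big_vial below 0.02 m/s and angular speed of each of seed_dish, dropper_bottle, sample_vial, loupe below 0.5 rad/s and horizontal distance between dropper_bottle and bottle_cup below 0.011 m and z of dropper_bottle in the frame of bottle_cup between 0.001 and 0.007 m and horizontal distance between sample_vial and vial_cup below 0.011 m and z of sample_vial in the frame of vial_cup between 0.001 and 0.007 m and horizontal distance between loupe and square_recess below 0.017 m and z of loupe in the frame of square_recess between 0.001 and 0.007 m and distance of each of big_bottle, big_vial from where it was at the start of the episode below 0.03 m and angle between each of big_bottle, big_vial's own z axis and vertical below 0.15 rad); the robot touches nothing.
It fails at once if a look-alike (tall bottle, large vial) was moved more than 30 mm or knocked over (distance of any of big_bottle, big_vial from where it was at the start of the episode above 0.03 m or angle between any of big_bottle, big_vial's own z axis and vertical above 0.5 rad).
It fails at once if the dish was let fall (faster than 0.65 m/s, not held) (linear speed of seed_dish above 0.65 m/s and contact force between seed_dish and the fingers below 0.05 N).
It fails at once if the short bottle was let fall (faster than 0.65 m/s, not held) (linear speed of dropper_bottle above 0.65 m/s and contact force between dropper_bottle and the fingers below 0.05 N).
It fails at once if the small vial was let fall (faster than 0.65 m/s, not held) (linear speed of sample_vial above 0.65 m/s and contact force between sample_vial and the fingers below 0.05 N).
It fails at once if the loupe was let fall (faster than 0.65 m/s, not held) (linear speed of loupe above 0.65 m/s and contact force between loupe and the fingers below 0.05 N).
It also fails if it takes over 109 s, if anything falls off the work surface, if the arm or the gripper's body presses on something with over 40 N, if the wrist force passes 120 N, or if a joint passes its speed limit or range.

## Working session

There is one attempt and no reset: what is moved stays moved. The work goes in short steps, Python scripts to look and compute and a tool call to move; the robot and the scene stay as the last step left them, time stands still between calls to the robot, and variables do not carry over. Pictures are saved under pics/ and viewed, at most 14 in all, crops included, and the job is handed in when it is done.

Besides the shell and the picture viewer there is one more tool, called after "Request:" by a JSON object that holds its "method" and its "body", one argument or row to a line. arm_command: Moves the arm, as the interface text tells. Its arguments: {"type":"object","properties":{"plan":{"type":"array","items":{"type":"array","items":{"type":"number"}}},"squeeze":{"type":"number"}},"required":["plan"]}

```bash
mkdir -p pics && cat > h.py <<'E'
import numpy as np, cv2
from workcell import manip
def shot(n,f):
    c=manip.read_camera(n); cv2.imwrite(f'pics/{f}.png',c['color'][:,:,::-1]); 
    np.savez(f'pics/{f}.npz',**{k:np.array(v) for k,v in c.items() if k!='color' and v is not None}); return c
def ray(c,u,v):
    d=np.array([(u-c['cx'])/c['fx'],-(v-c['cy'])/c['fy'],-1.]); return np.array(c['position']),np.array(c['orientation'])@d
def onz(c,u,v,z):
    p,d=ray(c,u,v); return p+d*(z-p[2])/d[2]
def tri(c1,p1,c2,p2):
    a,d=ray(c1,*p1); b,e=ray(c2,*p2); s=np.linalg.lstsq(np.c_[d,-e],b-a,rcond=None)[0]
    x,y=a+d*s[0],b+e*s[1]; return (x+y)/2,np.linalg.norm(x-y)
def load(f): return dict(np.load(f'pics/{f}.npz'))
E
python3 - <<'E'
from h import *
for n in('scene','top'):
    c=shot(n,n+'0'); print(n,{k:np.round(v,3) if not isinstance(v,str) else v for k,v in c.items() if k!='color'})
o=manip.get_obs(); print(o['time_s'],o['tcp_pos'],np.round(o['tcp_rot'],3),o['opening'])
E
```

```text
scene {'fx': np.float64(576.841), 'fy': np.float64(576.841), 'cx': np.float64(320.303), 'cy': np.float64(235.541), 'position': array([ 0.023, -0.137,  0.855]), 'orientation': array([[ 0.166,  0.843, -0.511],
       [-0.986,  0.139, -0.091],
       [-0.005,  0.519,  0.855]])}
top {'fx': np.float64(531.49), 'fy': np.float64(531.49), 'cx': np.float64(321.632), 'cy': np.float64(233.416), 'position': array([ 0.45 , -0.079,  0.937]), 'orientation': array([[ 0.012,  0.999, -0.051],
       [-1.   ,  0.012,  0.008],
       [ 0.008,  0.051,  0.999]])}
0.1 [0.25573137 0.59698931 0.24433787] [[-0.919  0.394 -0.001]
 [ 0.394  0.919 -0.002]
 [-0.    -0.002 -1.   ]] 0.08547349649965727
```

View pics/scene0.png

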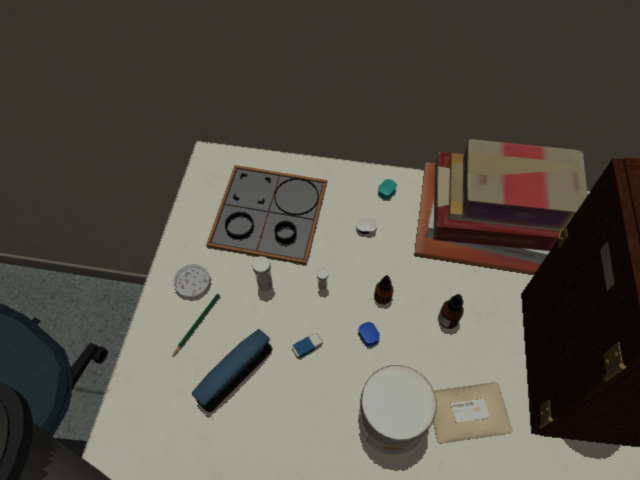

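View pics/top0.png

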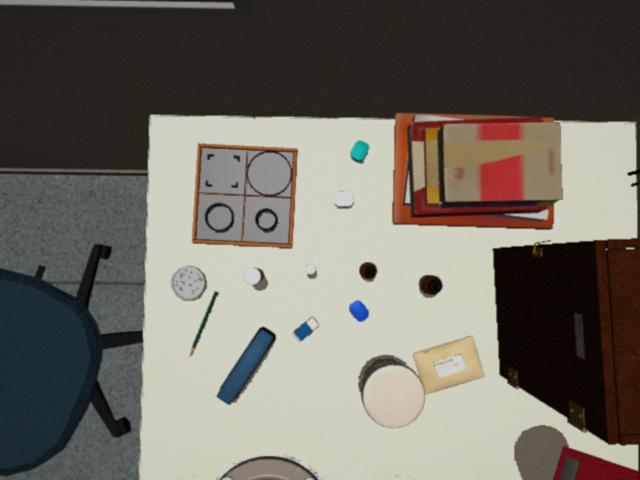

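Scene picture: tray at (268,213), dish (192,282), vials at (262,275) and (322,281), bottles at (384,290) and (453,310), and light loupe (366,226). The turquoise (387,188) and blue (369,334) pieces are not meant. The top picture shows the same things. I'll enlarge both.

```bash
python3 - <<'E'
import cv2
a=cv2.imread('pics/scene0.png')[155:345,165:475]; b=cv2.imread('pics/top0.png')[135:335,160:450]
cv2.imwrite('pics/s1.png',cv2.resize(a[:,:265],None,fx=3,fy=3,interpolation=cv2.INTER_CUBIC))
cv2.imwrite('pics/s2.png',cv2.resize(a[50:,140:],None,fx=4,fy=4,interpolation=cv2.INTER_CUBIC))
cv2.imwrite('pics/t1.png',cv2.resize(b[:,:],(783,540),interpolation=cv2.INTER_CUBIC))
E
```

```text
(no output)
```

View pics/s1.png

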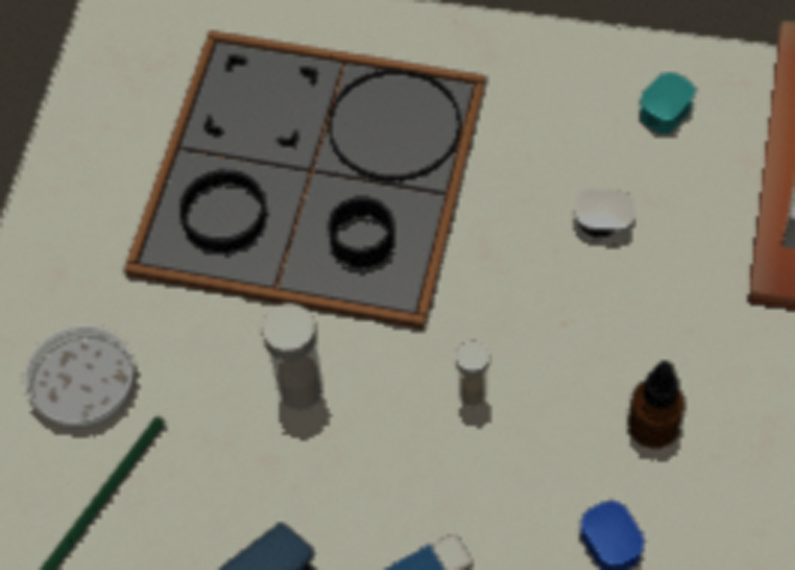

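View pics/s2.png

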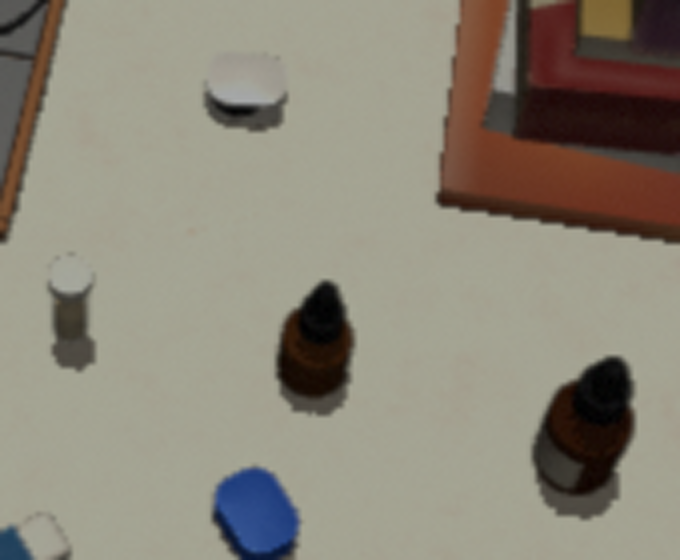

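View pics/t1.png

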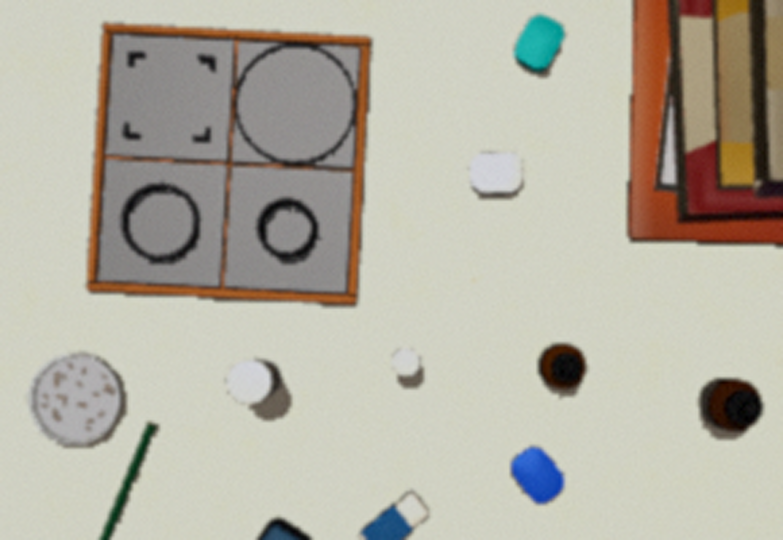

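```bash
python3 - <<'E'
from h import *
S,T=load('scene0'),load('top0')
t1=lambda u,v:(160+(u+.5)/2.7-.5,135+(v+.5)/2.7-.5)
s1=lambda u,v:(165+(u+.5)/3-.5,155+(v+.5)/3-.5)
s2=lambda u,v:(305+(u+.5)/4-.5,205+(v+.5)/4-.5)
P={'dish top .014':(t1(78,398),s1(82,376),.014),'vial top .05':(t1(406,361),s2(71,274),.05),'bottle top .072':(t1(567,366),s2(326,287),.072),
'TALL top .088':(t1(745,408),s2(612,363),.088),'BIGVIAL top .076':(t1(249,380),s1(290,327),.076),'loupe top .016':(t1(497,172),s2(247,80),.016),
'recess .007':(t1(169,97),s1(262,102),.007),'dishrest .011':(t1(296,103),s1(395,124),.011),'bcup rim .019':(t1(160,222),s1(223,210),.019),'vcup rim .025':(t1(288,229),s1(362,226),.025),
'traycorner NW .009':(t1(105,25),s1(210,34),.009),'NE':(t1(370,39),s1(486,78),.009),'SW':(t1(89,291),s1(128,270),.009),'SE':(t1(355,303),s1(425,325),.009)}
for k,(a,b,z) in P.items():
    p,e=tri(T,a,S,b); print(k,p.round(3),'gap',round(e,4),'top@z',onz(T,*a,z)[:2].round(3),'scene@z',onz(S,*b,z)[:2].round(3))
E
```

```text
dish top .014 [0.41  0.145 0.008] gap 0.0018 top@z [0.411 0.143] scene@z [0.407 0.144]
vial top .05 [ 0.437 -0.067  0.048] gap 0.0005 top@z [ 0.437 -0.067] scene@z [ 0.436 -0.067]
bottle top .072 [ 0.436 -0.165  0.071] gap 0.0009 top@z [ 0.436 -0.164] scene@z [ 0.435 -0.165]
TALL top .088 [ 0.412 -0.269  0.088] gap 0.0029 top@z [ 0.412 -0.268] scene@z [ 0.413 -0.271]
BIGVIAL top .076 [0.425 0.027 0.073] gap 0.0002 top@z [0.425 0.026] scene@z [0.424 0.026]
loupe top .016 [ 0.559 -0.123  0.016] gap 0.0009 top@z [ 0.559 -0.124] scene@z [ 0.559 -0.123]
recess .007 [0.606 0.09  0.008] gap 0.0008 top@z [0.606 0.09 ] scene@z [0.607 0.091]
dishrest .011 [0.603 0.008 0.009] gap 0.0013 top@z [0.603 0.007] scene@z [0.601 0.008]
bcup rim .019 [0.524 0.094 0.014] gap 0.001 top@z [0.524 0.092] scene@z [0.521 0.093]
vcup rim .025 [0.52  0.01  0.025] gap 0.0014 top@z [0.52 0.01] scene@z [0.52  0.011]
traycorner NW .009 [0.653 0.134 0.006] gap 0.0018 top@z [0.653 0.133] scene@z [0.651 0.134]
NE [ 0.646 -0.04   0.008] gap 0.0008 top@z [ 0.646 -0.04 ] scene@z [ 0.645 -0.04 ]
SW [0.479 0.139 0.008] gap 0.0003 top@z [0.479 0.139] scene@z [0.479 0.139]
SE [ 0.474 -0.033  0.005] gap 0.0002 top@z [ 0.474 -0.033] scene@z [ 0.472 -0.033]
```

Every triangulated height agrees with the text to within a few mm. The short bottle is at s1 (663,368), 71 mm high, and the tall one at s2 (612,363), 88 mm. The small vial is at s2 (71,274), 48 mm, and the large one at s1 (290,327), 73 mm. The loupe is the light one at s2 (247,80). The enlarged crops confirm all of these, so I start with the dish.

Request:
{"method": "arm_command", "body": {
  "plan": [
    [0.0854,0.012,-0.038,0,0,0,-0.12],
    [0.0854,0.024,-0.076,0,0,0,-0.24],
    [0.0854,0.036,-0.114,0,0,0,-0.36],
    [0.0854,0.048,-0.152,0,0,0,-0.48],
    [0.0854,0.06,-0.19,0,0,0,-0.6]
  ],
  "squeeze": 25
}}

```text
time_s: 0.52
tcp_pos: [0.3161, 0.4053, 0.2448]
tcp_rot: [[-0.531, 0.847, -0.0], [0.847, 0.531, -0.001], [-0.0, -0.001, -1.0]]
wrist_force: [0.7, 0.1, 0.5]
opening: 0.0854
gripper_force: 0.0
```

Request:
{"method": "arm_command", "body": {
  "plan": [
    [0.0854,0.012,-0.034,-0.018,0,0,-0.12],
    [0.0854,0.024,-0.068,-0.036,0,0,-0.24],
    [0.0854,0.036,-0.102,-0.054,0,0,-0.36],
    [0.0854,0.048,-0.136,-0.072,0,0,-0.48],
    [0.0854,0.06,-0.17,-0.09,0,0,-0.6]
  ]
}}

```text
time_s: 0.93
tcp_pos: [0.3759, 0.2357, 0.1546]
tcp_rot: [[0.039, 0.999, 0.0], [0.999, -0.039, 0.0], [0.0, 0.0, -1.0]]
wrist_force: [1.0, 0.3, -0.1]
opening: 0.0851
gripper_force: 0.0
```

Request:
{"method": "arm_command", "body": {
  "plan": [
    [0.0854,0.012,-0.031,-0.03,0,0,0],
    [0.0854,0.024,-0.062,-0.06,0,0,0],
    [0.0854,0.034,-0.093,-0.08,0,0,0],
    [0.0854,0.034,-0.093,-0.08,0,0,0],
    [0.0854,0.034,-0.093,-0.08,0,0,0]
  ]
}}

```text
time_s: 1.35
tcp_pos: [0.409, 0.1414, 0.0739]
tcp_rot: [[0.04, 0.999, -0.003], [0.999, -0.04, -0.003], [-0.003, -0.003, -1.0]]
wrist_force: [0.9, 1.0, -0.0]
opening: 0.0855
gripper_force: 0.0
```

```bash
python3 - <<'E'
from h import *
o=manip.get_obs(); print(o['time_s'],o['tcp_pos'].round(4) if hasattr(o['tcp_pos'],'round') else o['tcp_pos'],np.round(o['tcp_rot'],3).tolist(),o['opening'],np.round(o['wrist_force'],2),np.round(o['qpos'],1))
a=shot('scene','a_s')['color'][:,:,::-1]; b=shot('top','a_t')['color'][:,:,::-1]
f=lambda i:cv2.resize(i,None,fx=3,fy=3,interpolation=cv2.INTER_CUBIC)
cv2.imwrite('pics/a.png',np.hstack([f(a[200:360,140:270]),f(b[200:360,130:260])]))
E
```

```text
1.35 [0.409  0.1414 0.0739] [[0.04, 0.999, -0.003], [0.999, -0.04, -0.003], [-0.003, -0.003, -1.0]] 0.08550768057207758 [ 0.85  1.03 -0.02] [-46.4  15.3  24.6 126.7  -9.7  40.  -17.4]
```

View pics/a.png

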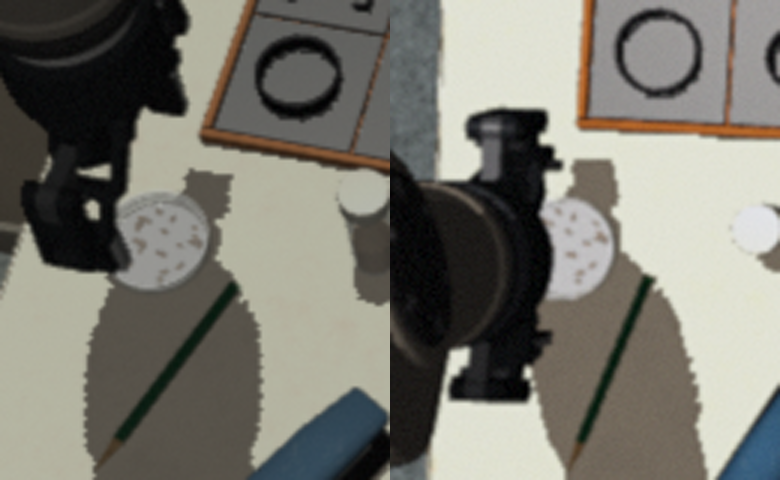

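Request:
{"method": "arm_command", "body": {
  "plan": [
    [0.075,0.001,0.002,-0.02,0,0,0],
    [0.075,0.001,0.002,-0.04,0,0,0],
    [0.075,0.001,0.002,-0.046,0,0,0],
    [0.075,0.001,0.002,-0.05,0,0,0],
    [0.075,0.001,0.002,-0.05,0,0,0]
  ]
}}

```text
time_s: 1.87
tcp_pos: [0.4108, 0.1475, 0.0254]
tcp_rot: [[0.032, 0.999, -0.0], [0.999, -0.032, 0.0], [0.0, -0.0, -1.0]]
wrist_force: [-0.8, -0.0, 0.7]
opening: 0.075
gripper_force: 0.0
```

Request:
{"method": "arm_command", "body": {
  "plan": [
    [0.075,0,0,-0.001,0,0,0],
    [0.075,0,0,-0.002,0,0,0],
    [0.075,0,0,-0.003,0,0,0],
    [0.075,0,0,-0.004,0,0,0],
    [0.075,0,0,-0.004,0,0,0]
  ]
}}

```text
time_s: 2.28
tcp_pos: [0.4111, 0.1466, 0.0215]
tcp_rot: [[0.034, 0.999, 0.0], [0.999, -0.034, 0.0], [0.0, 0.0, -1.0]]
wrist_force: [-0.1, 0.1, -0.6]
opening: 0.0746
gripper_force: 0.0
```

Request:
{"method": "arm_command", "body": {
  "plan": [
    [0.075,0,0,-0.001,0,0,0],
    [0.075,0,0,-0.002,0,0,0],
    [0.075,0,0,-0.003,0,0,0],
    [0.075,0,0,-0.004,0,0,0],
    [0.075,0,0,-0.004,0,0,0]
  ]
}}

```text
time_s: 2.7
tcp_pos: [0.4108, 0.1464, 0.0171]
tcp_rot: [[0.034, 0.999, -0.0], [0.999, -0.034, -0.0], [-0.0, -0.0, -1.0]]
wrist_force: [-0.1, 0.0, 0.1]
opening: 0.0747
gripper_force: 0.0
```

Request:
{"method": "arm_command", "body": {
  "plan": [
    [0.075,0,-0.002,-0.001,0,0,0],
    [0.075,0,-0.002,-0.002,0,0,0],
    [0.075,0,-0.002,-0.003,0,0,0],
    [0.075,0,-0.002,-0.003,0,0,0],
    [0.075,0,-0.002,-0.003,0,0,0]
  ]
}}

```text
time_s: 3.12
tcp_pos: [0.4109, 0.1445, 0.0143]
tcp_rot: [[0.034, 0.999, -0.0], [0.999, -0.034, -0.0], [-0.0, -0.0, -1.0]]
wrist_force: [0.4, -0.0, -0.2]
opening: 0.0749
gripper_force: 0.0
```

Request:
{"method": "arm_command", "body": {
  "plan": [
    [0.075,0,0,-0.001,0,0,0],
    [0.075,0,0,-0.002,0,0,0],
    [0.075,0,0,-0.003,0,0,0],
    [0.075,0,0,-0.003,0,0,0],
    [0.075,0,0,-0.003,0,0,0]
  ]
}}

```text
time_s: 3.53
tcp_pos: [0.4109, 0.1445, 0.0113]
tcp_rot: [[0.034, 0.999, -0.0], [0.999, -0.034, -0.0], [-0.0, -0.0, -1.0]]
wrist_force: [0.3, -0.3, 0.4]
opening: 0.0753
gripper_force: 0.0
```

Request:
{"method": "arm_command", "body": {
  "plan": [
    [0.075,0,0,0.004,0,0,0],
    [0.066,0,0,0.004,0,0,0],
    [0.06,0,0,0.004,0,0,0],
    [0.056,0,0,0.004,0,0,0],
    [0.05,0,0,0.004,0,0,0]
  ],
  "squeeze": 30
}}

```text
time_s: 3.95
tcp_pos: [0.4112, 0.1446, 0.016]
tcp_rot: [[0.034, 0.999, 0.0], [0.999, -0.034, 0.001], [0.001, 0.0, -1.0]]
wrist_force: [-2.1, -0.4, 6.7]
opening: 0.0579
gripper_force: 30.7
```

Request:
{"method": "arm_command", "body": {
  "plan": [
    [0.05,0,0,0,0,0,0],
    [0.05,0,0,0,0,0,0],
    [0.05,0,0,0,0,0,0],
    [0.05,0,0,0,0,0,0]
  ]
}}

```text
time_s: 4.28
tcp_pos: [0.4112, 0.1447, 0.016]
tcp_rot: [[0.034, 0.999, 0.0], [0.999, -0.034, 0.001], [0.001, 0.0, -1.0]]
wrist_force: [-1.8, -0.4, 7.7]
opening: 0.0582
gripper_force: 30.7
```

Request:
{"method": "arm_command", "body": {
  "plan": [
    [0.05,0,0,0.004,0,0,0],
    [0.05,0,0,0.012,0,0,0],
    [0.05,0,0,0.022,0,0,0],
    [0.05,0,0,0.03,0,0,0],
    [0.05,0,0,0.03,0,0,0]
  ]
}}

```text
time_s: 4.7
tcp_pos: [0.4124, 0.1451, 0.0473]
tcp_rot: [[0.034, 0.999, 0.004], [0.999, -0.034, 0.002], [0.002, 0.003, -1.0]]
wrist_force: [-0.4, -0.1, -0.1]
opening: 0.0583
gripper_force: 32.3
```

Request:
{"method": "arm_command", "body": {
  "plan": [
    [0.05,0.015,-0.01,0.02,0,0,0],
    [0.05,0.045,-0.032,0.03,0,0,0],
    [0.05,0.075,-0.055,0.03,0,0,0],
    [0.05,0.1,-0.075,0.03,0,0,0],
    [0.05,0.12,-0.086,0.03,0,0,0]
  ]
}}

```text
time_s: 5.12
tcp_pos: [0.5333, 0.0555, 0.0762]
tcp_rot: [[0.037, 0.999, 0.003], [0.999, -0.037, -0.001], [-0.001, 0.003, -1.0]]
wrist_force: [0.9, 0.3, 0.6]
opening: 0.0581
gripper_force: 32.4
```

Request:
{"method": "arm_command", "body": {
  "plan": [
    [0.05,0.025,-0.018,0,0,0,0],
    [0.05,0.05,-0.036,0,0,0,0],
    [0.05,0.065,-0.046,0,0,0,0],
    [0.05,0.0705,-0.051,0,0,0,0],
    [0.05,0.0705,-0.051,0,0,0,0]
  ]
}}

```text
time_s: 5.53
tcp_pos: [0.6022, 0.0058, 0.0753]
tcp_rot: [[0.036, 0.999, 0.001], [0.999, -0.036, -0.001], [-0.001, 0.001, -1.0]]
wrist_force: [0.6, 0.2, -0.6]
opening: 0.0576
gripper_force: 32.4
```

```bash
python3 - <<'E'
from h import *
o=manip.get_obs(); print(o['time_s'],np.round(o['tcp_pos'],4),np.round(o['tcp_rot'],3).tolist(),o['opening'],np.round(o['wrist_force'],2))
a=shot('scene','b_s')['color'][:,:,::-1]; b=shot('top','b_t')['color'][:,:,::-1]
f=lambda i:cv2.resize(i,None,fx=3,fy=3,interpolation=cv2.INTER_CUBIC)
cv2.imwrite('pics/b.png',np.hstack([f(a[140:280,210:340]),f(b[130:270,190:320])]))
E
```

```text
5.5333 [0.6022 0.0058 0.0753] [[0.036, 0.999, 0.001], [0.999, -0.036, -0.001], [-0.001, 0.001, -1.0]] 0.05760223127321012 [ 0.6   0.24 -0.56]
```

View pics/b.png

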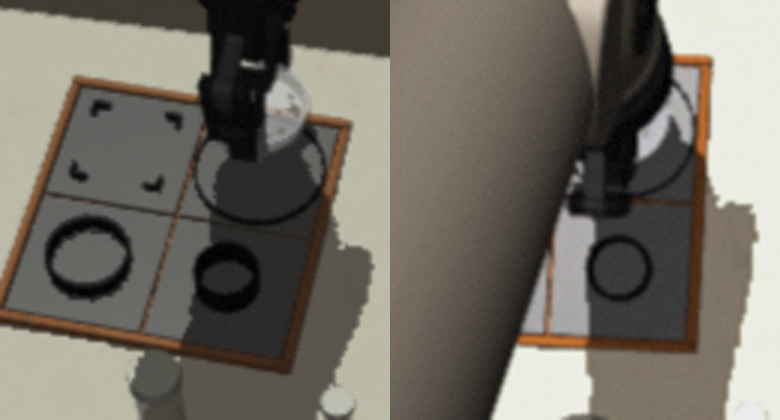

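The dish hangs level in the grip, seen at (285,110) in the left half, with its ring below. I lower it now.

Request:
{"method": "arm_command", "body": {
  "plan": [
    [0.05,0,0.002,-0.015,0,0,0],
    [0.05,0,0.002,-0.03,0,0,0],
    [0.05,0,0.002,-0.042,0,0,0],
    [0.05,0,0.002,-0.046,0,0,0],
    [0.05,0,0.002,-0.046,0,0,0]
  ]
}}

```text
time_s: 6.05
tcp_pos: [0.5997, 0.0105, 0.0281]
tcp_rot: [[0.033, 0.999, -0.003], [0.999, -0.033, 0.0], [0.0, -0.003, -1.0]]
wrist_force: [0.2, -0.4, -1.1]
opening: 0.0579
gripper_force: 32.4
```

Request:
{"method": "arm_command", "body": {
  "plan": [
    [0.05,0,0,-0.002,0,0,0],
    [0.05,0,0,-0.004,0,0,0],
    [0.05,0,0,-0.0055,0,0,0],
    [0.05,0,0,-0.006,0,0,0],
    [0.05,0,0,-0.006,0,0,0]
  ]
}}

```text
time_s: 6.47
tcp_pos: [0.6016, 0.0095, 0.0235]
tcp_rot: [[0.034, 0.999, 0.0], [0.999, -0.034, 0.0], [0.0, 0.0, -1.0]]
wrist_force: [1.4, 0.2, -0.4]
opening: 0.0578
gripper_force: 32.4
```

Request:
{"method": "arm_command", "body": {
  "plan": [
    [0.05,0.001,-0.0015,-0.0005,0,0,0],
    [0.05,0.001,-0.0015,-0.001,0,0,0],
    [0.05,0.001,-0.0015,-0.001,0,0,0]
  ]
}}

```text
time_s: 6.72
tcp_pos: [0.6028, 0.0081, 0.0231]
tcp_rot: [[0.034, 0.999, 0.0], [0.999, -0.034, 0.001], [0.001, 0.0, -1.0]]
wrist_force: [-2.2, 0.8, 4.1]
opening: 0.0577
gripper_force: 32.9
```

Request:
{"method": "arm_command", "body": {
  "plan": [
    [0.06,0,0,0,0,0,0],
    [0.065,0,0,0,0,0,0],
    [0.07,0,0,0,0,0,0],
    [0.07,0,0,0.0,0,0,0],
    [0.07,0,0,0,0,0,0]
  ]
}}

```text
time_s: 7.13
tcp_pos: [0.6025, 0.0079, 0.0222]
tcp_rot: [[0.034, 0.999, 0.0], [0.999, -0.034, -0.0], [-0.0, 0.0, -1.0]]
wrist_force: [0.3, -0.9, -0.9]
opening: 0.0699
gripper_force: 0.0
```

Request:
{"method": "arm_command", "body": {
  "plan": [
    [0.07,0,0,0.005,0,0,0],
    [0.07,0,0,0.02,0,0,0],
    [0.07,0,0,0.05,0,0,0],
    [0.07,0,0,0.08,0,0,0],
    [0.07,0,0,0.11,0,0,0]
  ]
}}

```text
time_s: 7.55
tcp_pos: [0.6021, 0.0078, 0.1336]
tcp_rot: [[0.034, 0.999, -0.001], [0.999, -0.034, -0.0], [-0.0, -0.001, -1.0]]
wrist_force: [0.6, 1.3, 0.1]
opening: 0.0701
gripper_force: 0.0
```

Request:
{"method": "arm_command", "body": {
  "plan": [
    [0.06,-0.01,-0.03,0,0,0,0],
    [0.055,-0.02,-0.062,0,0,0,0],
    [0.05,-0.031,-0.095,0,0,0,0],
    [0.048,-0.04,-0.122,0,0,0,0],
    [0.048,-0.0435,-0.1315,0,0,0,0]
  ]
}}

```text
time_s: 7.97
tcp_pos: [0.5568, -0.1294, 0.1332]
tcp_rot: [[0.041, 0.999, -0.0], [0.999, -0.041, -0.003], [-0.003, 0.0, -1.0]]
wrist_force: [-0.5, -0.7, 0.5]
opening: 0.0478
gripper_force: 0.0
```

Request:
{"method": "arm_command", "body": {
  "plan": [
    [0.048,0,0,-0.02,0,0,0],
    [0.048,0,0,-0.05,0,0,0],
    [0.048,0,0,-0.075,0,0,0],
    [0.048,0,0,-0.09,0,0,0],
    [0.048,0,0,-0.09,0,0,0]
  ]
}}

```text
time_s: 8.38
tcp_pos: [0.5565, -0.122, 0.0392]
tcp_rot: [[0.033, 0.999, -0.007], [0.999, -0.033, 0.001], [0.001, -0.007, -1.0]]
wrist_force: [-1.6, 0.4, -0.5]
opening: 0.0481
gripper_force: 0.0
```

```bash
python3 - <<'E'
from h import *
o=manip.get_obs(); print(o['time_s'],np.round(o['tcp_pos'],4),o['opening'],np.round(o['wrist_force'],2))
a=shot('scene','c_s')['color'][:,:,::-1]; b=shot('top','c_t')['color'][:,:,::-1]
f=lambda i:cv2.resize(i,None,fx=3,fy=3,interpolation=cv2.INTER_CUBIC)
cv2.imwrite('pics/c.png',np.hstack([f(a[145:325,260:390]),f(b[130:310,240:370])]))
E
```

```text
8.3833 [ 0.5565 -0.122   0.0392] 0.048051221254944335 [-1.62  0.45 -0.51]
```

View pics/c.png

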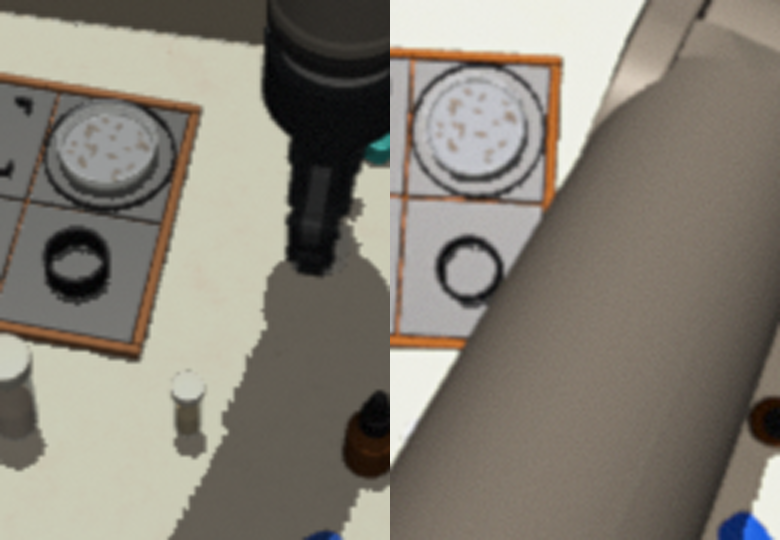

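The dish lies flat in its ring, at (475,125) in the right half. I go down on the loupe.

Request:
{"method": "arm_command", "body": {
  "plan": [
    [0.048,0,0,-0.008,0,0,0],
    [0.048,0,0,-0.016,0,0,0],
    [0.048,0,0,-0.022,0,0,0],
    [0.048,0,0,-0.0255,0,0,0],
    [0.048,0,0,-0.0255,0,0,0]
  ]
}}

```text
time_s: 8.9
tcp_pos: [0.5584, -0.1233, 0.0161]
tcp_rot: [[0.034, 0.999, -0.001], [0.999, -0.034, 0.0], [0.0, -0.001, -1.0]]
wrist_force: [-0.5, -0.9, 0.5]
opening: 0.0482
gripper_force: 0.0
```

Request:
{"method": "arm_command", "body": {
  "plan": [
    [0.048,0,0,0,0,0,0],
    [0.035,0,0,0,0,0,0],
    [0.028,0,0,0,0,0,0],
    [0.02,0,0,0,0,0,0],
    [0.02,0,0,0,0,0,0]
  ]
}}

```text
time_s: 9.32
tcp_pos: [0.5593, -0.1236, 0.0173]
tcp_rot: [[0.034, 0.999, 0.001], [0.999, -0.034, -0.0], [0.0, 0.001, -1.0]]
wrist_force: [-1.6, 0.0, 2.3]
opening: 0.0244
gripper_force: 29.3
```

Request:
{"method": "arm_command", "body": {
  "plan": [
    [0.02,0,0,0,0,0,0],
    [0.02,0,0,0,0,0,0],
    [0.02,0,0,0,0,0,0]
  ]
}}

```text
time_s: 9.57
tcp_pos: [0.5592, -0.1236, 0.0173]
tcp_rot: [[0.034, 0.999, 0.001], [0.999, -0.034, -0.0], [0.0, 0.001, -1.0]]
wrist_force: [-1.1, 0.2, 5.9]
opening: 0.0246
gripper_force: 29.4
```

Request:
{"method": "arm_command", "body": {
  "plan": [
    [0.015,0,0,0.005,0,0,0],
    [0.015,0,0,0.02,0,0,0],
    [0.015,0,0,0.045,0,0,0],
    [0.015,0.002,0.01,0.06,0,0,0],
    [0.015,0.007,0.033,0.06,0,0,0]
  ]
}}

```text
time_s: 9.98
tcp_pos: [0.5674, -0.095, 0.0803]
tcp_rot: [[0.04, 0.999, 0.006], [0.999, -0.04, -0.003], [-0.003, 0.006, -1.0]]
wrist_force: [1.3, -0.1, -0.5]
opening: 0.0242
gripper_force: 29.5
```

Request:
{"method": "arm_command", "body": {
  "plan": [
    [0.015,0.008,0.035,0,0,0,0],
    [0.015,0.016,0.07,0,0,0,0],
    [0.015,0.024,0.11,0,0,0,0],
    [0.015,0.032,0.148,0,0,0,0],
    [0.015,0.037,0.17,0,0,0,0]
  ]
}}

```text
time_s: 10.4
tcp_pos: [0.6032, 0.086, 0.0765]
tcp_rot: [[0.028, 1.0, 0.0], [1.0, -0.028, 0.003], [0.003, 0.0, -1.0]]
wrist_force: [0.3, 0.6, 0.6]
opening: 0.0246
gripper_force: 29.5
```

Request:
{"method": "arm_command", "body": {
  "plan": [
    [0.015,0.002,0.008,0,0,0,0],
    [0.015,0.002,0.01,-0.005,0,0,0],
    [0.015,0.002,0.01,-0.02,0,0,0],
    [0.015,0.002,0.01,-0.03,0,0,0],
    [0.015,0.002,0.01,-0.03,0,0,0]
  ]
}}

```text
time_s: 10.82
tcp_pos: [0.6025, 0.0868, 0.0442]
tcp_rot: [[0.037, 0.999, -0.005], [0.999, -0.037, -0.002], [-0.003, -0.005, -1.0]]
wrist_force: [-0.5, 1.0, -1.1]
opening: 0.025
gripper_force: 29.5
```

```bash
python3 - <<'E'
from h import *
o=manip.get_obs(); print(o['time_s'],np.round(o['tcp_pos'],4),o['opening'],np.round(o['wrist_force'],2),np.round(o['qpos'],1))
a=shot('scene','d_s')['color'][:,:,::-1]; b=shot('top','d_t')['color'][:,:,::-1]
f=lambda i:cv2.resize(i,None,fx=3,fy=3,interpolation=cv2.INTER_CUBIC)
cv2.imwrite('pics/d.png',np.hstack([f(a[145:285,200:330]),f(b[130:270,180:310])]))
E
```

```text
10.8167 [0.6025 0.0868 0.0442] 0.024975053143199314 [-0.54  0.99 -1.08] [-30.1  33.5  23.8 104.1 -17.8  46.4   0.6]
```

View pics/d.png

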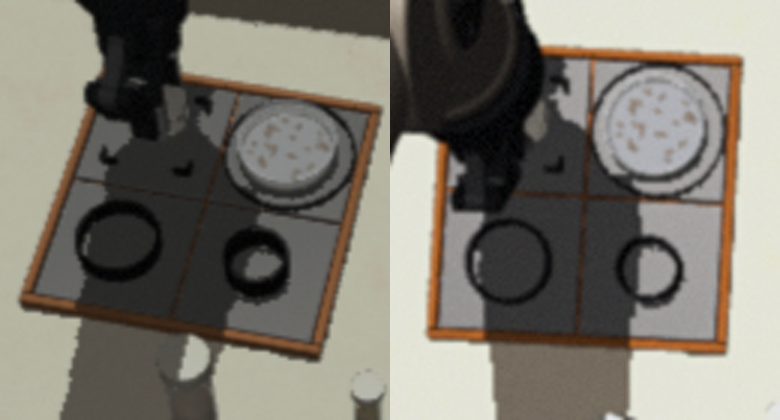

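The loupe hangs in the grip over the recess, at (172,110) in the left half. I lower it and release.

Request:
{"method": "arm_command", "body": {
  "plan": [
    [0.015,0,0,-0.006,0,0,0],
    [0.015,0,0,-0.012,0,0,0],
    [0.015,0,0,-0.018,0,0,0],
    [0.015,0,0,-0.021,0,0,0],
    [0.015,0,0,-0.022,0,0,0]
  ]
}}

```text
time_s: 11.33
tcp_pos: [0.6044, 0.0894, 0.0243]
tcp_rot: [[0.034, 0.999, -0.002], [0.999, -0.034, -0.0], [-0.0, -0.002, -1.0]]
wrist_force: [-1.8, -0.5, 4.8]
opening: 0.0248
gripper_force: 29.9
```

Request:
{"method": "arm_command", "body": {
  "plan": [
    [0.015,0,0,0,0,0,0],
    [0.015,0,0,-0.0005,0,0,0],
    [0.015,0,0,-0.001,0,0,0],
    [0.015,0,0,-0.001,0,0,0],
    [0.015,0,0,-0.001,0,0,0]
  ]
}}

```text
time_s: 11.75
tcp_pos: [0.6053, 0.0895, 0.0243]
tcp_rot: [[0.034, 0.999, 0.001], [0.999, -0.034, 0.0], [0.0, 0.001, -1.0]]
wrist_force: [-0.5, -0.2, 4.6]
opening: 0.025
gripper_force: 29.8
```

Request:
{"method": "arm_command", "body": {
  "plan": [
    [0.028,0,0,0,0,0,0],
    [0.034,0,0,0,0,0,0],
    [0.04,0,0,0,0,0,0],
    [0.04,0,0,0.003,0,0,0],
    [0.04,0,0,0.01,0,0,0]
  ]
}}

```text
time_s: 12.17
tcp_pos: [0.6041, 0.0894, 0.0332]
tcp_rot: [[0.034, 0.999, -0.002], [0.999, -0.034, -0.001], [-0.001, -0.002, -1.0]]
wrist_force: [-0.3, 0.3, 0.5]
opening: 0.0402
gripper_force: 0.0
```

Request:
{"method": "arm_command", "body": {
  "plan": [
    [0.045,0,0,0.03,0,0,0],
    [0.05,0,0,0.065,0,0,0],
    [0.05,0,0,0.1,0,0,0],
    [0.05,-0.017,-0.025,0.12,0,0,0],
    [0.05,-0.034,-0.05,0.12,0,0,0]
  ]
}}

```text
time_s: 12.58
tcp_pos: [0.5751, 0.0407, 0.1596]
tcp_rot: [[0.03, 0.999, 0.011], [1.0, -0.03, 0.002], [0.003, 0.011, -1.0]]
wrist_force: [0.9, -0.9, -0.4]
opening: 0.0502
gripper_force: 0.0
```

Request:
{"method": "arm_command", "body": {
  "plan": [
    [0.05,-0.02,-0.03,0,0,0,0],
    [0.05,-0.04,-0.06,0,0,0,0],
    [0.05,-0.06,-0.09,0,0,0,0],
    [0.05,-0.08,-0.12,0,0,0,0],
    [0.05,-0.1,-0.15,0,0,0,0]
  ]
}}

```text
time_s: 13.0
tcp_pos: [0.4699, -0.1119, 0.1545]
tcp_rot: [[0.034, 0.999, 0.001], [0.999, -0.034, 0.0], [0.0, 0.001, -1.0]]
wrist_force: [0.0, -0.9, 0.6]
opening: 0.0505
gripper_force: 0.0
```

Request:
{"method": "arm_command", "body": {
  "plan": [
    [0.05,-0.017,-0.025,0,0,0,0],
    [0.05,-0.033,-0.05,0,0,0,0],
    [0.05,-0.0355,-0.0545,0,0,0,0],
    [0.05,-0.0355,-0.0545,0,0,0,0]
  ]
}}

```text
time_s: 13.33
tcp_pos: [0.4343, -0.1671, 0.1545]
tcp_rot: [[0.039, 0.999, 0.001], [0.999, -0.039, 0.0], [0.0, 0.001, -1.0]]
wrist_force: [0.3, 0.5, 0.2]
opening: 0.0499
gripper_force: 0.0
```

```bash
python3 - <<'E'
from h import *
o=manip.get_obs(); print(o['time_s'],np.round(o['tcp_pos'],4),o['opening'],np.round(o['wrist_force'],2),np.round(o['qpos'],1))
a=shot('scene','e_s')['color'][:,:,::-1]; b=shot('top','e_t')['color'][:,:,::-1]
f=lambda i:cv2.resize(i,None,fx=2,fy=2,interpolation=cv2.INTER_CUBIC)
cv2.imwrite('pics/e.png',np.hstack([f(a[145:355,210:410]),f(b[130:340,190:390])]))
E
```

```text
13.3333 [ 0.4343 -0.1671  0.1545] 0.04988618643159257 [0.28 0.52 0.23] [-15.9  11.3  35.7 119.1  -8.4  51.9  22.2]
```

View pics/e.png

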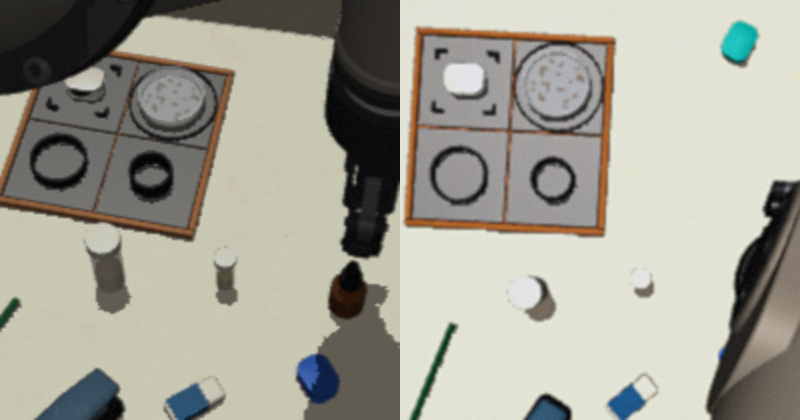

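The loupe lies centred in its recess, at (465,79) in the right half. Next is the short bottle.

Request:
{"method": "arm_command", "body": {
  "plan": [
    [0.05,0,0,0,0,0,0],
    [0.05,0,0,-0.02,0,0,0],
    [0.05,0,0,-0.045,0,0,0],
    [0.05,0,0,-0.07,0,0,0],
    [0.05,0,0,-0.09,0,0,0]
  ]
}}

```text
time_s: 13.85
tcp_pos: [0.4361, -0.1632, 0.0623]
tcp_rot: [[0.03, 1.0, -0.001], [1.0, -0.03, 0.001], [0.0, -0.001, -1.0]]
wrist_force: [-0.0, -0.1, -0.4]
opening: 0.0501
gripper_force: 0.0
```

Request:
{"method": "arm_command", "body": {
  "plan": [
    [0.05,0,0,-0.012,0,0,0],
    [0.05,0,0,-0.024,0,0,0],
    [0.05,0,0,-0.032,0,0,0],
    [0.05,0,0,-0.034,0,0,0],
    [0.05,0,0,-0.034,0,0,0]
  ]
}}

```text
time_s: 14.27
tcp_pos: [0.4357, -0.1643, 0.0294]
tcp_rot: [[0.032, 0.999, -0.001], [0.999, -0.032, 0.0], [0.0, -0.001, -1.0]]
wrist_force: [0.1, -0.6, 0.3]
opening: 0.05
gripper_force: 0.0
```

Request:
{"method": "arm_command", "body": {
  "plan": [
    [0.042,0,0,0,0,0,0],
    [0.035,0,0,0,0,0,0],
    [0.03,0,0,0,0,0,0],
    [0.02,0,0,0,0,0,0],
    [0.02,0,0,0,0,0,0]
  ]
}}

```text
time_s: 14.68
tcp_pos: [0.4359, -0.165, 0.0306]
tcp_rot: [[0.034, 0.999, 0.001], [0.999, -0.034, 0.0], [0.0, 0.001, -1.0]]
wrist_force: [-1.4, 0.7, 6.0]
opening: 0.0272
gripper_force: 29.5
```

Request:
{"method": "arm_command", "body": {
  "plan": [
    [0.02,0,0,0,0,0,0],
    [0.02,0,0,0,0,0,0],
    [0.02,0,0,0,0,0,0]
  ]
}}

```text
time_s: 14.93
tcp_pos: [0.4359, -0.165, 0.0306]
tcp_rot: [[0.034, 0.999, 0.001], [0.999, -0.034, 0.0], [0.0, 0.001, -1.0]]
wrist_force: [-2.0, 1.5, 5.7]
opening: 0.0276
gripper_force: 29.5
```

Request:
{"method": "arm_command", "body": {
  "plan": [
    [0.015,0,0,0.005,0,0,0],
    [0.015,0,0,0.02,0,0,0],
    [0.015,0,0,0.05,0,0,0],
    [0.015,0,0,0.085,0,0,0],
    [0.015,0,0,0.1,0,0,0]
  ]
}}

```text
time_s: 15.35
tcp_pos: [0.4372, -0.166, 0.1333]
tcp_rot: [[0.035, 0.999, 0.005], [0.999, -0.035, -0.001], [-0.001, 0.005, -1.0]]
wrist_force: [0.5, -0.2, 0.5]
opening: 0.0273
gripper_force: 29.9
```

Request:
{"method": "arm_command", "body": {
  "plan": [
    [0.015,0.007,0.02,0,0,0,0],
    [0.015,0.018,0.052,0,0,0,0],
    [0.015,0.029,0.085,0,0,0,0],
    [0.015,0.04,0.118,0,0,0,0],
    [0.015,0.05,0.148,0,0,0,0]
  ]
}}

```text
time_s: 15.77
tcp_pos: [0.4859, -0.0149, 0.1303]
tcp_rot: [[0.034, 0.999, 0.001], [0.999, -0.034, 0.001], [0.001, 0.001, -1.0]]
wrist_force: [0.3, -0.8, -0.6]
opening: 0.0273
gripper_force: 29.8
```

Request:
{"method": "arm_command", "body": {
  "plan": [
    [0.015,0.01,0.03,0,0,0,0],
    [0.015,0.02,0.06,0,0,0,0],
    [0.015,0.03,0.09,0,0,0,0],
    [0.015,0.036,0.104,0,0,0,0],
    [0.015,0.0375,0.1095,0,0,0,0]
  ]
}}

```text
time_s: 16.18
tcp_pos: [0.5238, 0.0958, 0.13]
tcp_rot: [[0.029, 1.0, 0.001], [1.0, -0.029, 0.001], [0.001, 0.001, -1.0]]
wrist_force: [0.2, 0.2, -0.7]
opening: 0.0274
gripper_force: 29.8
```

Request:
{"method": "arm_command", "body": {
  "plan": [
    [0.015,0,0,-0.01,0,0,0],
    [0.015,0,0,-0.03,0,0,0],
    [0.015,0,0,-0.05,0,0,0],
    [0.015,0,0,-0.06,0,0,0],
    [0.015,0,0,-0.06,0,0,0]
  ]
}}

```text
time_s: 16.6
tcp_pos: [0.5203, 0.0897, 0.0673]
tcp_rot: [[0.037, 0.999, -0.006], [0.999, -0.037, -0.003], [-0.003, -0.006, -1.0]]
wrist_force: [-0.1, 0.0, -0.6]
opening: 0.0274
gripper_force: 29.8
```

```bash
python3 - <<'E'
from h import *
o=manip.get_obs(); print(o['time_s'],np.round(o['tcp_pos'],4),o['opening'],np.round(o['wrist_force'],2),np.round(o['qpos'],1))
a=shot('scene','f_s')['color'][:,:,::-1]; b=shot('top','f_t')['color'][:,:,::-1]
f=lambda i:cv2.resize(i,None,fx=3,fy=3,interpolation=cv2.INTER_CUBIC)
cv2.imwrite('pics/f.png',np.hstack([f(a[145:285,190:320]),f(b[130:270,180:310])]))
E
```

```text
16.6 [0.5203 0.0897 0.0673] 0.027436926172314153 [-0.08  0.04 -0.57] [-35.3  24.9  25.7 114.7 -15.1  44.   -2.8]
```

View pics/f.png

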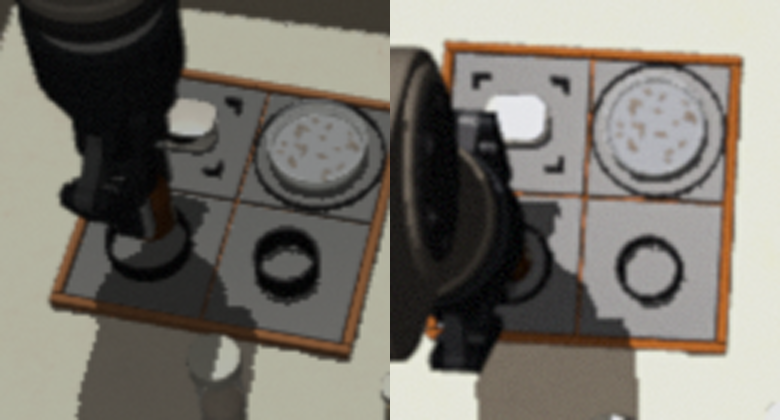

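The bottle hangs upright over the wider cup, at (155,210) in the left half. I lower it.

Request:
{"method": "arm_command", "body": {
  "plan": [
    [0.015,0,0,0,0,0,0],
    [0.015,0,0,-0.005,0,0,0],
    [0.015,0,0,-0.012,0,0,0],
    [0.015,0,0,-0.02,0,0,0],
    [0.015,0,0,-0.026,0,0,0]
  ]
}}

```text
time_s: 17.12
tcp_pos: [0.5226, 0.0926, 0.043]
tcp_rot: [[0.034, 0.999, -0.0], [0.999, -0.034, -0.0], [-0.0, -0.0, -1.0]]
wrist_force: [-1.1, 0.1, -1.5]
opening: 0.0275
gripper_force: 29.8
```

Request:
{"method": "arm_command", "body": {
  "plan": [
    [0.015,0,0,-0.002,0,0,0],
    [0.015,0,0,-0.004,0,0,0],
    [0.015,0,0,-0.006,0,0,0],
    [0.015,0,0,-0.0065,0,0,0],
    [0.015,0,0,-0.0065,0,0,0]
  ]
}}

```text
time_s: 17.53
tcp_pos: [0.5229, 0.0925, 0.0376]
tcp_rot: [[0.034, 0.999, -0.0], [0.999, -0.034, 0.0], [0.0, -0.0, -1.0]]
wrist_force: [-0.7, -0.1, 3.2]
opening: 0.0274
gripper_force: 30.1
```

Request:
{"method": "arm_command", "body": {
  "plan": [
    [0.03,0,0,0,0,0,0],
    [0.036,0,0,0,0,0,0],
    [0.042,0,0,0,0,0,0],
    [0.045,0,0,0.002,0,0,0],
    [0.045,0,0,0.01,0,0,0]
  ]
}}

```text
time_s: 17.95
tcp_pos: [0.5221, 0.0923, 0.0467]
tcp_rot: [[0.034, 0.999, -0.002], [0.999, -0.034, -0.001], [-0.001, -0.002, -1.0]]
wrist_force: [0.1, -0.4, -0.1]
opening: 0.0453
gripper_force: 0.0
```

Request:
{"method": "arm_command", "body": {
  "plan": [
    [0.045,0,0,0.025,0,0,0],
    [0.045,0,0,0.055,0,0,0],
    [0.045,0,0,0.09,0,0,0],
    [0.045,-0.01,-0.018,0.11,0,0,0],
    [0.045,-0.026,-0.0495,0.11,0,0,0]
  ]
}}

```text
time_s: 18.37
tcp_pos: [0.502, 0.0465, 0.1627]
tcp_rot: [[0.028, 1.0, 0.012], [1.0, -0.028, 0.004], [0.004, 0.012, -1.0]]
wrist_force: [-0.2, -0.6, -0.9]
opening: 0.0453
gripper_force: 0.0
```

Request:
{"method": "arm_command", "body": {
  "plan": [
    [0.04,-0.018,-0.033,0,0,0,0],
    [0.04,-0.036,-0.066,0,0,0,0],
    [0.04,-0.05,-0.095,0,0,0,0],
    [0.04,-0.06,-0.11,0,0,0,0],
    [0.04,-0.06,-0.11,0,0,0,0]
  ]
}}

```text
time_s: 18.78
tcp_pos: [0.4343, -0.0711, 0.1578]
tcp_rot: [[0.041, 0.999, -0.001], [0.999, -0.041, 0.0], [0.0, -0.001, -1.0]]
wrist_force: [1.1, 0.5, 0.3]
opening: 0.04
gripper_force: 0.0
```

```bash
python3 - <<'E'
from h import *
o=manip.get_obs(); print(o['time_s'],np.round(o['tcp_pos'],4),o['opening'],np.round(o['wrist_force'],2),np.round(o['qpos'],1))
a=shot('scene','g_s')['color'][:,:,::-1]; b=shot('top','g_t')['color'][:,:,::-1]
f=lambda i:cv2.resize(i,None,fx=2.5,fy=2.5,interpolation=cv2.INTER_CUBIC)
cv2.imwrite('pics/g.png',np.hstack([f(a[145:325,200:355]),f(b[130:310,180:335])]))
E
```

```text
18.7833 [ 0.4343 -0.0711  0.1578] 0.0400234340433317 [1.09 0.51 0.34] [-28.6   7.9  35.2 121.9  -5.8  51.8   7.6]
```

View pics/g.png

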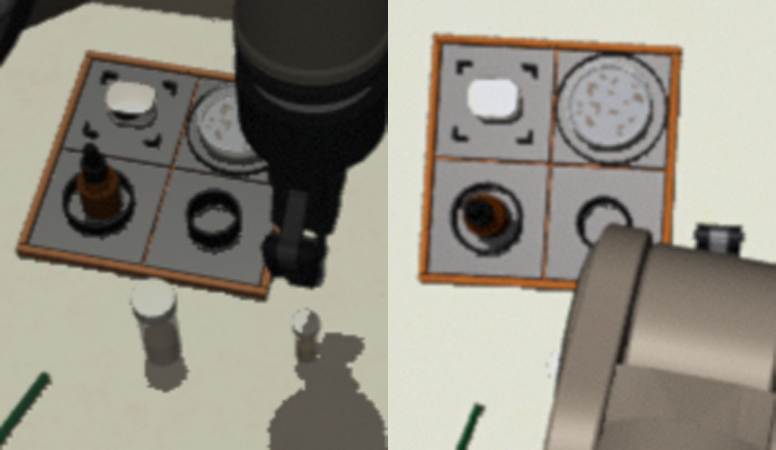

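The bottle stands upright in its cup, at (98,185) in the left half. Next is the small vial, at (305,335).

Request:
{"method": "arm_command", "body": {
  "plan": [
    [0.04,0,0,0,0,0,0],
    [0.04,0,0,-0.02,0,0,0],
    [0.04,0,0,-0.045,0,0,0],
    [0.04,0,0,-0.065,0,0,0],
    [0.04,0,0,-0.08,0,0,0]
  ]
}}

```text
time_s: 19.3
tcp_pos: [0.4371, -0.0654, 0.0758]
tcp_rot: [[0.031, 1.0, -0.001], [1.0, -0.031, -0.0], [-0.0, -0.001, -1.0]]
wrist_force: [-0.2, 0.3, 0.2]
opening: 0.0397
gripper_force: 0.0
```

Request:
{"method": "arm_command", "body": {
  "plan": [
    [0.04,0,0,-0.01,0,0,0],
    [0.04,0,0,-0.022,0,0,0],
    [0.04,0,0,-0.034,0,0,0],
    [0.04,0,0,-0.0395,0,0,0],
    [0.04,0,0,-0.0395,0,0,0]
  ]
}}

```text
time_s: 19.72
tcp_pos: [0.4368, -0.0663, 0.037]
tcp_rot: [[0.033, 0.999, -0.002], [0.999, -0.033, -0.0], [-0.0, -0.002, -1.0]]
wrist_force: [0.4, -0.1, 0.3]
opening: 0.0398
gripper_force: 0.0
```

Request:
{"method": "arm_command", "body": {
  "plan": [
    [0.034,0,0,0,0,0,0],
    [0.028,0,0,0,0,0,0],
    [0.022,0,0,0,0,0,0],
    [0.016,0,0,0,0,0,0],
    [0.01,0,0,0,0,0,0]
  ]
}}

```text
time_s: 20.13
tcp_pos: [0.4373, -0.067, 0.0384]
tcp_rot: [[0.034, 0.999, 0.001], [0.999, -0.034, 0.0], [0.0, 0.001, -1.0]]
wrist_force: [-0.1, -0.3, 3.2]
opening: 0.0156
gripper_force: 29.1
```

Request:
{"method": "arm_command", "body": {
  "plan": [
    [0.01,0,0,0,0,0,0],
    [0.01,0,0,0,0,0,0],
    [0.01,0,0,0,0,0,0]
  ]
}}

```text
time_s: 20.38
tcp_pos: [0.4373, -0.067, 0.0383]
tcp_rot: [[0.034, 0.999, 0.001], [0.999, -0.034, 0.0], [0.0, 0.001, -1.0]]
wrist_force: [-0.9, 0.4, 6.2]
opening: 0.0159
gripper_force: 29.4
```

Request:
{"method": "arm_command", "body": {
  "plan": [
    [0.005,0,0,0.005,0,0,0],
    [0.005,0,0,0.02,0,0,0],
    [0.005,0,0,0.045,0,0,0],
    [0.005,0,0,0.06,0,0,0],
    [0.005,0.012,0.011,0.065,0,0,0]
  ]
}}

```text
time_s: 20.8
tcp_pos: [0.4481, -0.0581, 0.1048]
tcp_rot: [[0.038, 0.999, 0.002], [0.999, -0.038, 0.0], [0.0, 0.002, -1.0]]
wrist_force: [0.6, 0.1, 0.0]
opening: 0.0158
gripper_force: 29.3
```

Request:
{"method": "arm_command", "body": {
  "plan": [
    [0.005,0.022,0.02,0,0,0,0],
    [0.005,0.044,0.04,0,0,0,0],
    [0.005,0.062,0.057,0,0,0,0],
    [0.005,0.07,0.065,0,0,0,0],
    [0.005,0.071,0.0665,0,0,0,0]
  ]
}}

```text
time_s: 21.22
tcp_pos: [0.5214, 0.0125, 0.1028]
tcp_rot: [[0.03, 1.0, 0.001], [1.0, -0.03, -0.0], [-0.0, 0.001, -1.0]]
wrist_force: [0.6, 0.5, -0.5]
opening: 0.0157
gripper_force: 29.3
```

Request:
{"method": "arm_command", "body": {
  "plan": [
    [0.005,0,0,0,0,0,0],
    [0.005,0,0,-0.01,0,0,0],
    [0.005,0,0,-0.022,0,0,0],
    [0.005,0,0,-0.03,0,0,0],
    [0.005,0,0,-0.03,0,0,0]
  ]
}}

```text
time_s: 21.63
tcp_pos: [0.5173, 0.0095, 0.0704]
tcp_rot: [[0.035, 0.999, -0.005], [0.999, -0.035, -0.001], [-0.001, -0.005, -1.0]]
wrist_force: [-0.8, -0.3, -0.1]
opening: 0.0157
gripper_force: 29.3
```

```bash
python3 - <<'E'
from h import *
o=manip.get_obs(); print(o['time_s'],np.round(o['tcp_pos'],4),o['opening'],np.round(o['wrist_force'],2),np.round(o['qpos'],1))
a=shot('scene','h_s')['color'][:,:,::-1]; b=shot('top','h_t')['color'][:,:,::-1]
f=lambda i:cv2.resize(i,None,fx=3,fy=3,interpolation=cv2.INTER_CUBIC)
cv2.imwrite('pics/h.png',np.hstack([f(a[145:285,190:320]),f(b[130:270,180:310])]))
E
```

```text
21.6333 [0.5173 0.0095 0.0704] 0.015693246396904604 [-0.77 -0.27 -0.13] [-29.6  24.3  29.2 116.1 -16.8  44.    7.7]
```

View pics/h.png

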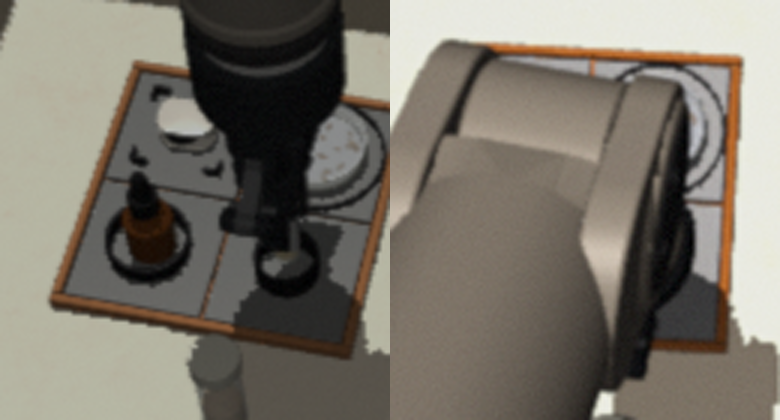

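The vial hangs over the narrow cup, at (288,245) in the left half. I lower it.

Request:
{"method": "arm_command", "body": {
  "plan": [
    [0.005,0,0,0,0,0,0],
    [0.005,0,0,-0.005,0,0,0],
    [0.005,0,0,-0.012,0,0,0],
    [0.005,0,0,-0.018,0,0,0],
    [0.005,0,0,-0.022,0,0,0]
  ]
}}

```text
time_s: 22.15
tcp_pos: [0.5195, 0.0106, 0.0499]
tcp_rot: [[0.034, 0.999, -0.001], [0.999, -0.034, -0.0], [-0.0, -0.001, -1.0]]
wrist_force: [0.1, 1.3, -0.2]
opening: 0.0157
gripper_force: 29.3
```

Request:
{"method": "arm_command", "body": {
  "plan": [
    [0.005,0,0,-0.002,0,0,0],
    [0.005,0,0,-0.004,0,0,0],
    [0.005,0,0,-0.006,0,0,0],
    [0.005,0,0,-0.0065,0,0,0],
    [0.005,0,0,-0.0065,0,0,0]
  ]
}}

```text
time_s: 22.57
tcp_pos: [0.5201, 0.0105, 0.0453]
tcp_rot: [[0.034, 0.999, -0.0], [0.999, -0.034, 0.001], [0.001, -0.0, -1.0]]
wrist_force: [-2.1, 0.5, 8.9]
opening: 0.0158
gripper_force: 30.7
```

Contact is felt, so I release and retreat clear.

Request:
{"method": "arm_command", "body": {
  "plan": [
    [0.018,0,0,0,0,0,0],
    [0.024,0,0,0,0,0,0],
    [0.03,0,0,0,0,0,0],
    [0.034,0,0,0.002,0,0,0],
    [0.034,0,0,0.01,0,0,0]
  ]
}}

```text
time_s: 22.98
tcp_pos: [0.5189, 0.0105, 0.0536]
tcp_rot: [[0.034, 0.999, -0.002], [0.999, -0.034, -0.0], [-0.001, -0.002, -1.0]]
wrist_force: [-0.6, 0.3, -0.1]
opening: 0.0337
gripper_force: 0.0
```

Request:
{"method": "arm_command", "body": {
  "plan": [
    [0.034,0,0,0.03,0,0,0],
    [0.034,0,0,0.06,0,0,0],
    [0.034,0,0,0.095,0,0,0],
    [0.034,0,0,0.13,0,0,0],
    [0.034,0,0,0.15,0,0,0]
  ]
}}

```text
time_s: 23.4
tcp_pos: [0.5216, 0.0101, 0.2087]
tcp_rot: [[0.035, 0.999, 0.006], [0.999, -0.035, 0.001], [0.001, 0.006, -1.0]]
wrist_force: [0.0, 0.5, -0.5]
opening: 0.0339
gripper_force: 0.0
```

Request:
{"method": "arm_command", "body": {
  "plan": [
    [0.034,-0.01,0.035,0,0,0,0],
    [0.034,-0.02,0.07,0,0,0,0],
    [0.034,-0.03,0.105,0,0,0,0],
    [0.034,-0.04,0.14,0,0,0,0],
    [0.034,-0.05,0.175,0,0,0,0]
  ]
}}

```text
time_s: 23.82
tcp_pos: [0.4693, 0.1868, 0.2052]
tcp_rot: [[0.035, 0.999, 0.001], [0.999, -0.035, 0.001], [0.001, 0.001, -1.0]]
wrist_force: [0.6, -0.8, 0.1]
opening: 0.0343
gripper_force: 0.0
```

Request:
{"method": "arm_command", "body": {
  "plan": [
    [0.034,-0.01,0.035,0,0,0,0],
    [0.034,-0.02,0.07,0,0,0,0],
    [0.034,-0.03,0.1,0,0,0,0],
    [0.034,-0.03,0.1,0,0,0,0],
    [0.034,-0.03,0.1,0,0,0,0]
  ]
}}

```text
time_s: 24.23
tcp_pos: [0.439, 0.2875, 0.2047]
tcp_rot: [[0.029, 1.0, 0.0], [1.0, -0.029, 0.0], [0.0, 0.0, -1.0]]
wrist_force: [0.2, -0.4, -0.2]
opening: 0.0338
gripper_force: 0.0
```

```bash
python3 - <<'E'
from h import *
o=manip.get_obs(); print(o['time_s'],np.round(o['tcp_pos'],4),o['opening'],np.round(o['wrist_force'],2))
a=shot('scene','i_s')['color'][:,:,::-1]; b=shot('top','i_t')['color'][:,:,::-1]
f=lambda i:cv2.resize(i,None,fx=3,fy=3,interpolation=cv2.INTER_CUBIC)
cv2.imwrite('pics/i.png',np.hstack([f(a[145:325,200:330]),f(b[130:310,185:315])]))
E
```

```text
24.2333 [0.439  0.2875 0.2047] 0.03375422185836217 [ 0.16 -0.39 -0.22]
```

View pics/i.png

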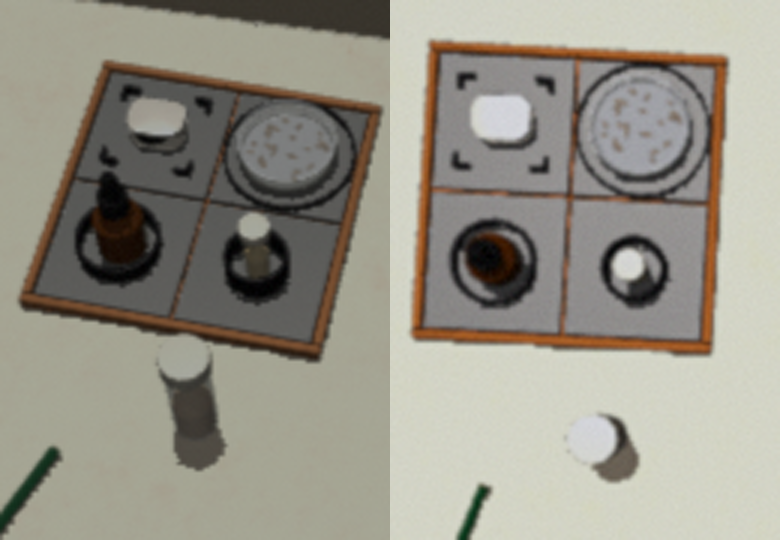

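All four kit things stand centred in their compartments: loupe (500,118), dish (642,128), bottle (490,257), vial (630,268) in the right half. The large vial is untouched. I check the look-alikes by image difference and hand in.

```bash
python3 - <<'E'
from h import *
a=cv2.imread('pics/scene0.png').astype(int);b=cv2.imread('pics/i_s.png').astype(int)
d=[np.abs(a-b)[y0:y1,x0:x1].mean() for y0,y1,x0,x1 in((285,340,430,480),(250,300,245,280))];print(d)
if max(d)<6: print(manip.job_done())
E
```

```text
[np.float64(1.3196363636363637), np.float64(1.0782857142857143)]
the job is handed in; nothing more can be done
None
```

All four kit things are in their own compartments, released and at rest, the tall bottle and large vial show no movement in the before/after images, and the job is handed in (about 24 s of the 109 s used); no verdict was returned.

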